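# Hang the rinsed pail and hold the drip tray out under it

## Task

Hang the yellow pail by its handle on the forked hook of the drainer and let go of it, so that it hangs there freely. Then take the drip tray by its black bar handle, pull it out against its spring until its black pointer lines up with the red mark, and hold it there: the job finishes with you still holding the tray out at the mark. Leave the mugs, plate, soap bottle and jar where they stand.

Things in the scene. Friction and masses are not known exactly. Their poses are not given: they have to be found in the camera images.
- pail_bar (a point): Centre of the yellow pail's stiff steel handle bar: straight, round, 10 mm thick, about 92 mm long along this point's y axis, its centre line 135 mm above the pail's underside and 60 mm above the rim; z is the pail's up axis. Its legs go down to the rim at y = -54 and +54 mm and do not fold. The pail stands upright at the start, left or right of the drainer, at any yaw.
- pail: The yellow pail, loose, 0.13 to 0.25 kg, round, 92 mm across the rim, 72 mm at the foot, 75 mm high without the handle; origin at the centre of its underside, axes as for pail_bar. Both ways round are the same.
- drainer: The drainer, fixed: an aluminium housing 180 mm deep (x), 300 wide (y), 60 high, the drip tray in its front, the forked hook's two rods standing on it at x = +70 mm. Origin: foot of the middle of its front face. x points into the housing, away from the robot, y left, z up. A grey runner 14 mm high, 18 wide lies along its right side (y = -162 mm), reaching 120 mm ahead of the front face.
- hook_seat (a point): Where the middle of the handle bar lies when hung (drainer axes): 35 mm ahead of the housing's front face, y = +70 mm, 220 mm up. The forked hook is two level steel prongs 8 mm thick, along x, 27 mm to either side (y) of this point, centre lines 9 mm below it. The bar lies across both, its middle free between them, its legs outside them. Anywhere behind the upturned tips is good.
- hook_tips (a point): Midway between the upturned tips of the two prongs, at their topmost height (drainer axes): 31 mm ahead (-x) of hook_seat and 13 mm higher. The prongs point to -x, towards the robot, and bend up from 20 mm ahead of the seat. The handle bar comes in from the front above the tips (its centre more than 6 mm above this point), goes back over the seat, then down.
- tray (a joint): How far the white drip tray is pulled out of the housing, m: 0 = shut, stop at 0.12, moving to the drainer's -x. A spring always pulls it shut: 2.5 N when shut plus 0.5 N per 10 mm (5 to 7 N at the mark); let go, it shuts. Its front panel is 280 mm wide, 12 mm thick, its top 50 mm above the table; shut, it stands just ahead of the housing's front face.
- tray_handle (a point): Middle of the tray's black bar handle (drainer axes), 50 mm above the table: a level round bar 12 mm thick, 70 mm long along y, held at both ends, 42 mm ahead of the tray's front panel (36 mm free between them), 44 mm free below it. Moves with the tray. It lies 160 mm to the right (-y) of the hung pail's middle.
- tray_pointer (a point): The tray's black pointer, a small bar 6 mm thick (x), sticking out to the right of the tray's front panel over the grey runner, 34 mm up; this point is on its middle line near its outer end. Drainer axes; moves with the tray.
- mark_line (a point): The red mark, a fixed red strip 6 mm wide (x) across the grey runner, 17 mm up (drainer axes). The pointer is at the mark when its point and this one have the same drainer x. It lies 50 to 90 mm ahead of where the pointer is with the tray shut.
- white_mug: White mug, loose, 80 mm across, 92 mm high, handle at its +y; origin under its centre. It stands on the side of the drainer where the pail is not. Leave alone.
- blue_mug: Blue mug, loose, 80 mm across, 92 mm high, handle at its +y, left; origin under its centre. Leave alone.
- black_mug: Black mug, loose, 82 mm across, 95 mm high, handle at its +y, right; origin under its centre. Leave alone.
- plate: White plate, loose, 140 mm across, 18 mm high, right; origin under its centre. Leave alone.
- soap: White soap bottle with black cap, loose, 60 mm across, 150 mm high, right; origin under its centre. Leave alone.
- jar: Amber jar with red cap, loose, 76 mm across, 90 mm high, left; origin under its centre. Leave alone.
There are look-alikes about, which are no part of the job. Leave any green look-alike of the pail alone.

How it is judged:
On the way, in this order (a step that is already met when the one before it is completed fails the run):
1. the pail hangs freely by its handle on the forked hook, let go (z of pail_bar in the frame of drainer between 0.212 and 0.235 m and x of pail_bar in the frame of drainer between -0.066 and 0.06 m and y of pail_bar in the frame of drainer between 0.04 and 0.1 m and angle between pail_bar's own z axis and vertical below 0.3 rad and contact force between pail and drainer above 0.5 N and contact force between pail and the arm below 0.05 N and contact force between pail and the fingers below 0.05 N and contact force between pail and tray below 0.05 N and linear speed of pail below 0.05 m/s), for 0.3 s.
2. the tray is held out with its pointer at the red mark (x of tray_pointer in the frame of mark_line between -0.007 and 0.007 m and velocity of joint tray between -0.02 and 0.02 m/s and contact force between the fingers and tray above 1.5 N), for 0.5 s.
At the end, for the whole second after the job is handed in: The pail hangs at rest by its handle bar on the forked hook (bar across the prongs behind the tips, tilt below 0.3 rad), touched by neither robot nor tray; the robot's fingers still hold the tray out, at rest, with its pointer within 7 mm of the red mark (all of step 1 and all of step 2); the arm keeps its last pose, push and grip.
It fails at once if a mug is pushed away (over 30 mm) or tipped (distance of any of white_mug, blue_mug, black_mug from where it was at the start of the episode above 0.03 m or angle between any of white_mug, blue_mug, black_mug's own z axis and vertical above 0.4 rad).
It fails at once if the plate, soap bottle or jar is pushed away (over 30 mm) or tipped (distance of any of plate, soap, jar from where it was at the start of the episode above 0.03 m or angle between any of plate, soap, jar's own z axis and vertical above 0.4 rad).
It also fails if it takes over 54 s, if anything falls off the work surface, if the arm or the gripper's body presses on something with over 40 N, if the wrist force passes 120 N, or if a joint passes its speed limit or range.

## Robot

A 6-joint arm with a two-finger parallel gripper is mounted at the origin on the work surface. World frame = base frame: x ahead of the robot, y to its left, z up, the work surface at z = 0. Lengths are in m, angles in rad, forces in N, time in s.
With the tool pointing down it reaches from about 0.35 to 0.875 m from the base axis. Payload 15.5 kg.
Tool frame: the origin (TCP) lies at the centre of the arm's flange, where the gripper is bolted on; the fingertips stand 173 mm ahead of it and the grasp point (between the pads) lies 155 mm ahead of it; z points along the fingers, y is the line along which they close (so a half turn about z gives the same grasp; the last joint's range is limited). The gripper opens to 85 mm and grips with 20 to 120 N. Pads are 22 mm wide; open, the fingers measure 114 mm over their backs; the gripper's body (76 mm by 85 mm) begins 54 mm behind the grasp point. The pads swing forward as they close: fully open they stand 13 mm farther back than shut.
Start: joints at [1.2, 0.494, 1.345, -0, 1.302, -0.096], TCP at [0.17, 0.602, 0.405] pointing down, gripper open.
Joint ranges: [-2.91, 2.91], [-0.82, 2.16], [0.22, 2.67], [-1.22, 4.37], [0.12, 2.79], [-3.08, 3.08]. Speed limits (rad/s): [1.89, 1.89, 2.57, 3.01, 3.01, 3.01].

## Interface

Orientations are given as a rotation vector (axis times angle).
In Python, from rig import arm gives the robot as it stands.
- The arm moves only by the shell command python3 -m pendant 'ROWS' [FORCE]. ROWS is JSON, a list of rows, each a list of 5 numbers: the shift along the tool's x, y, z in m, then the turn about the tool's z in rad, then the finger opening in m, from 0 to 0.0854. In form: [[tx, ty, tz, roll, fingers], ...]. A call has 1 to 10 rows; each row shifts and turns the commanded pose from where the row before left it, along the tool's axes as they then stand; what a row does not reach is not made up. A row lasts 1/8 s, in which the tool goes at most 62.5 mm and 10.7 degrees, less where a joint would pass 70% of its speed; a pose out of reach is approached as far as the arm can. A call with a gripper value outside its range is refused whole. The fingers move at their own pace and stop on an object; FORCE is the grip in N (left out, the last holds). Time passes only in rows, so rows that do not move let the fingers close. It gives the time, the measured TCP pose, the force, the opening and the grip force at its end, in the units of the state.
- arm.get_obs(): the state, without advancing time (a new reading comes with each control period).
- arm.snapshot(name): name is "scene" or "side" or "wrist"; returns (picture, depth): 420x560x3 uint8, red, green, blue; 420x560 float32, m along the optical axis (not along the pixel's ray), 0 where there is no reading.
- arm.camera_info(name): a dict with "fx", "fy", "cx", "cy" (pixels), "rvec" (rotation vector, rad) and "tvec" (3), from world to camera coordinates, as OpenCV has them; the wrist camera has in their place "hand_eye" (4x4, takes a point from camera to tool coordinates, whose origin is the TCP and whose axes are the flange's). Camera axes: x right, y down, z forward; pixel columns grow to the right and rows downward; lengths in m; the calibration is good to about 2 mm. The wrist camera is an equidistant fisheye: a pixel r from the principal point sees the ray r / f radians off the axis. A picture is of the moment at which its call begins: read the wrist's pose just before it. camera_info takes no time and is no camera call.
- arm.finish_job(): hands the job in; it is judged then, once.
Trained networks look in the newest picture that a camera, given by its name, has taken for a name from the list of things; names that differ only in an ending like _2 or _b are one class to them, and where a whole thing is asked for, a point or a joint stands for the part that bears it (a point fixed in the world has none). Each returns a list of dicts, best first, with "p" (0 to 1); they miss things now and then, are a little off and sometimes report something else, mostly with a low value. They report only what shows in the picture. A call takes as long as a camera call. They do not tell look-alikes from the thing itself.
- arm.find_in(camera, query): "location" ([x, y, z] in m, in world coordinates, good to about 4 mm: the middle of the surface that is visible of it).
- arm.regions_of(camera, query): "pixels" (420x560 bool, what is visible of it).
- arm.mark_of(camera, query): "location" ([x, y, z] in m, in world coordinates, good to about 4 mm: a listed point, or the origin of a listed thing).
The state is a dict: "time_s": time; "q": joint angles; "qvel": joint speeds; "tau": joint torques, N m; "tcp_pos": TCP position; "tool_rot": TCP orientation; "ft_force": force on the tool from outside, world axes, zero at the start; "wrist_torque": the same for the moment, N m; "grip_width": finger opening in m; "finger_force": force on a finger pad.
Only numpy, scipy, OpenCV 4.12 (cv2) and the standard library are available. Lean on these libraries where they do the work, as an engineer would, in place of code of your own. Each camera call takes 0.05 s, during which the arm holds its last target. There are 200 camera calls.

## Working session

There is one attempt and no reset: what is moved stays moved. The work goes in short steps, Python scripts to look and compute and a shell command to move; the robot and the scene stay as the last step left them, time stands still between calls to the robot, and variables do not carry over. Pictures are saved under pics/ and viewed, at most 10 in all, crops included, and the job is handed in when it is done.

```bash
mkdir -p pics; ls
cat > h.py <<'E'
import numpy as np,cv2
from rig import arm
from scipy.spatial.transform import Rotation as R
E
python3 - <<'E'
from h import *
o=arm.get_obs();print({k:np.round(v,3).tolist() for k,v in o.items()})
ims=[]
for c in ("scene","side"):
    p,d=arm.snapshot(c); ims.append(p)
    for n in ["pail_bar","pail","drainer","hook_seat","hook_tips","tray_handle","tray_pointer","mark_line","white_mug","blue_mug","black_mug","plate","soap","jar"]:
        r=arm.mark_of(c,n); print(c,n,[(np.round(x["location"],3).tolist(),round(x["p"],2)) for x in r[:3]])
im=np.vstack(ims)
cv2.imwrite("pics/a.png",cv2.resize(np.hstack(ims),(800,300))[:,:,::-1])
cv2.imwrite("pics/b.png",ims[0][:,:,::-1])
E
```

```text
pics
{'time_s': 0.0, 'q': [1.201, 0.494, 1.346, -0.0, 1.303, -0.095], 'qvel': [0.001, 0.001, -0.0, -0.0, 0.002, -0.001], 'tau': [-0.003, -88.212, -38.386, -0.0, 0.01, -0.0], 'tcp_pos': [0.17, 0.601, 0.404], 'tool_rot': [-0.43, -3.112, 0.002], 'ft_force': [0.517, -0.15, 0.02], 'wrist_torque': [-0.024, 0.051, -0.024], 'finger_force': 0.0, 'grip_width': 0.085}
scene pail_bar [([0.659, -0.24, 0.134], 0.98), ([0.448, -0.284, 0.134], 0.72)]
scene pail [([0.662, -0.242, 0.003], 0.75), ([0.446, -0.286, -0.008], 0.67)]
scene drainer [([0.62, 0.024, -0.001], 0.7)]
scene hook_seat [([0.583, 0.092, 0.216], 0.83)]
scene hook_tips [([0.554, 0.092, 0.228], 0.77), ([0.574, -0.067, 0.044], 0.26)]
scene tray_handle [([0.58, -0.547, 0.001], 0.61), ([0.575, -0.07, 0.049], 0.6)]
scene tray_pointer [([0.619, -0.147, 0.033], 0.53)]
scene mark_line [([0.552, -0.143, 0.021], 0.55), ([0.389, -0.479, 0.001], 0.38)]
scene white_mug [([0.402, 0.337, -0.003], 0.94), ([0.58, -0.545, 0.004], 0.24)]
scene blue_mug [([0.677, 0.429, 0.003], 0.69)]
scene black_mug [([0.649, -0.402, -0.001], 0.61)]
scene plate [([0.393,
[... 200 characters left out ...]
39, -0.0], 0.68)]
side pail [([0.443, -0.286, 0.003], 0.82), ([0.663, -0.24, 0.0], 0.8), ([0.622, 0.024, 0.0], 0.61)]
side drainer [([0.622, 0.025, 0.001], 0.7)]
side hook_seat [([0.588, 0.091, 0.221], 0.82)]
side hook_tips [([0.557, 0.092, 0.232], 0.56)]
side tray_handle [([0.57, -0.067, 0.052], 0.68)]
side tray_pointer [([0.616, -0.146, 0.034], 0.81)]
side mark_line [([0.55, -0.141, 0.014], 0.49)]
side white_mug [([0.404, 0.34, -0.0], 0.84)]
side blue_mug [([0.672, 0.427, -0.001], 0.58), ([0.621, 0.022, -0.002], 0.48)]
side black_mug [([0.651, -0.401, 0.003], 0.84)]
side plate [([0.393, -0.484, 0.0], 0.86)]
side soap [([0.573, -0.546, -0.002], 0.76)]
side jar [([0.47, 0.582, 0.002], 0.85)]
```

View pics/b.png

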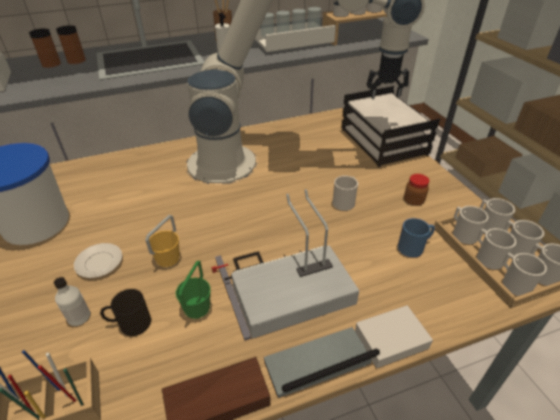

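View pics/a.png

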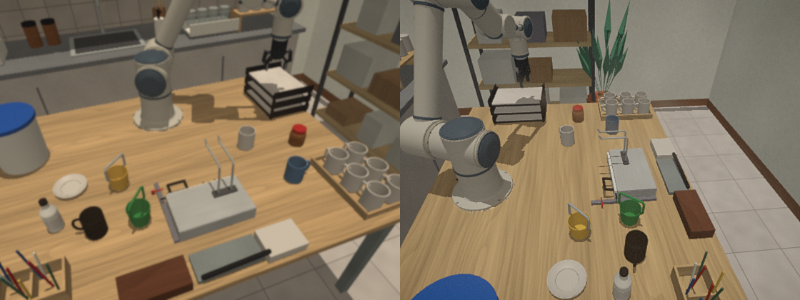

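The yellow pail is at lower left (165,245), ahead of the green look-alike (195,295). The drainer is in the middle, its red mark at (222,268). Next I fit the yaws from depth.

```bash
cat >> h.py <<'E'
def cloud(c,p,d):
    i=arm.camera_info(c); v,u=np.nonzero(d>0); z=d[v,u]
    P=np.c_[(u-i["cx"])/i["fx"]*z,(v-i["cy"])/i["fy"]*z,z]
    Rm=R.from_rotvec(np.ravel(i["rvec"])).as_matrix()
    return (P-np.ravel(i["tvec"]))@Rm, p[v,u]
def axis(Q):
    m=Q.mean(0); w,V=np.linalg.eigh(np.cov((Q-m).T)); return m,np.degrees(np.arctan2(V[1,-1],V[0,-1])),np.sqrt(w)
def show():
    o=arm.get_obs(); M=R.from_rotvec(o["tool_rot"]).as_matrix(); return o,M
def go(dx,dy,dz,M): return np.round(M.T@[dx,dy,dz],4)
E
python3 - <<'E'
from h import *
for c in ("scene","side"):
    p,d=arm.snapshot(c); X,C=cloud(c,p,d)
    b=(np.hypot(X[:,0]-.446,X[:,1]+.287)<.065)&(X[:,2]>.12)&(X[:,2]<.15)
    m,a,s=axis(X[b][:,:2]); print(c,"bar",b.sum(),m,a,s, X[b][:,2].max())
    h=(abs(X[:,0]-.70)<.15)&(abs(X[:,1]-.02)<.17)&(X[:,2]>.055)&(X[:,2]<.066)
    r=cv2.minAreaRect(X[h][:,:2].astype(np.float32)); print("housing",h.sum(),r)
    for y in(.06,.12):
        k=(abs(X[:,0]-.6)<.06)&(abs(X[:,1]-y-.004)<.025)&(X[:,2]>.2)&(X[:,2]<.24); 
        if k.sum()>5:print("prong",k.sum(),axis(X[k][:,:2]),X[k].min(0),X[k].max(0))
    g=(abs(X[:,0]-.555)<.02)&(abs(X[:,1]+.142)<.03)&(X[:,2]<.03)&(C[:,0]>110)&(C[:,1]<70)
    print("mark",g.sum(),axis(X[g][:,:2]) if g.sum()>4 else "")
o,M=show(); print(M.round(3))
E
```

```text
scene bar 141 [ 0.45086446 -0.28667646] 131.66105518318935 [0.00272414 0.03571979] 0.14265158058985924
housing 5561 ((0.6855785846710205, 0.023517146706581116), (0.23880185186862946, 0.3010745048522949), 0.1358892321586609)
prong 101 (array([0.60466491, 0.06478914]), np.float64(-179.94421221274197), array([0.00233264, 0.0334403 ])) [0.5540809  0.06097621 0.20962838] [0.65998259 0.07014886 0.23358197]
prong 99 (array([0.60345808, 0.11855792]), np.float64(-179.7591756703479), array([0.00209456, 0.03250702])) [0.55583781 0.11493269 0.20904393] [0.65958419 0.12371551 0.23445078]
mark 19 (array([ 0.55345085, -0.15438215]), np.float64(91.61087167696265), array([0.00158139, 0.00860119]))
side bar 154 [ 0.44708927 -0.29177363] 132.19458507354585 [0.00261576 0.03504504] 0.14265687721911252
housing 2873 ((0.6842973828315735, 0.021793588995933533), (0.305765837430954, 0.238813579082489), 89.09127044677734)
prong 80 (array([0.60299303, 0.06156616]), np.float64(-179.01809024374734), array([0.00252531, 0.03172057])) [0.5521777  0.05562605 0.20791773] [0.6595016  0.0683271  0.23292616]
prong 78 (array([0.60262025, 0.11597937]), np.float64(-179.3288613684733), array([0.002439  , 0.03194497])) [0.55340935 0.11109904 0.20738103] [0.65787616 0.12437417 0.23163664]
mark 22 (array([ 0.5495139 , -0.15395221]), np.float64(90.62346319529846), array([0.00168889, 0.01493242]))
[[-0.962  0.271 -0.   ]
 [ 0.271  0.962 -0.   ]
 [ 0.    -0.    -1.   ]]
```

```bash
python3 -m pendant '[[0,0,0,0.1621,0.0854],[0,0,0,0.1621,0.0854],[0,0,0,0.1621,0.0854],[0,0,0,0.1621,0.0854],[0,0,0,0.1621,0.0854],[0,0,0,0.1621,0.0854],[0,0,0,0.1621,0.0854],[0,0,0,0.1621,0.0854]]' 60 
python3 -m pendant '[[-0.03,0.05,0,0,0.0854],[-0.03,0.05,0,0,0.0854],[-0.03,0.05,0,0,0.0854],[-0.03,0.05,0,0,0.0854],[-0.03,0.05,0,0,0.0854],[-0.055,0.005,0,0,0.0854],[-0.055,0.005,0,0,0.0854],[-0.055,0.005,0,0,0.0854],[-0.055,0,0,0,0.0854],[-0.055,0,0,0,0.0854]]'
python3 -m pendant '[[-0.055,0,0,0,0.0854],[-0.055,0,0,0,0.0854],[-0.055,0,0,0,0.0854],[-0.055,0,0,0,0.0854],[-0.055,0,0,0,0.0854],[-0.055,0,0,0,0.0854],[-0.055,0,0,0,0.0854],[-0.055,0,0,0,0.0854]]'
```

```text
time_s: 2.6
tcp_pos: [0.1696, 0.6016, 0.4047]
tool_rot: [2.228, 2.215, -0.0]
ft_force: [0.4, -0.3, -0.1]
grip_width: 0.0857
finger_force: 0.0
time_s: 3.85
tcp_pos: [0.434, 0.1747, 0.4048]
tool_rot: [2.222, 2.221, 0.001]
ft_force: [2.3, 1.0, -0.5]
grip_width: 0.0849
finger_force: 0.0
time_s: 4.85
tcp_pos: [0.4336, -0.2656, 0.4049]
tool_rot: [2.222, 2.22, 0.0]
ft_force: [0.9, -0.6, 0.3]
grip_width: 0.0855
finger_force: 0.0
```

```bash
python3 -m pendant '[[0,0,0,-0.147,0.0854],[0,0,0,-0.147,0.0854],[0,0,0,-0.147,0.0854],[0,0,0,-0.147,0.0854],[0,0,0,-0.147,0.0854],[0,0,0,0,0.0854]]'
python3 - <<'E'
from h import *
o,M=show(); print(M.round(3),o["tcp_pos"]); p,d=arm.snapshot("wrist")
cv2.imwrite("pics/w1.png",p[:,:,::-1])
for x in arm.mark_of("wrist","pail_bar"): print(x, "d", go(*(x["location"]-o["tcp_pos"]),M))
i=arm.camera_info("wrist"); print(i)
v,u=np.nonzero(d>0); z=d[v,u]; dx,dy=u-i["cx"],v-i["cy"]; r=np.hypot(dx,dy)+1e-9; th=r/i["fx"]; k=th<1.4
t=np.tan(th[k])*z[k]; P=np.c_[t*dx[k]/r[k],t*dy[k]/r[k],z[k],np.ones(k.sum())]@np.array(i["hand_eye"]).T
X=P[:,:3]@M.T+o["tcp_pos"]
b=(np.hypot(X[:,0]-.446,X[:,1]+.287)<.065)&(X[:,2]>.125)&(X[:,2]<.15)
print(b.sum(),axis(X[b][:,:2]),X[b].min(0),X[b].max(0))
E
```

```text
time_s: 5.6
tcp_pos: [0.4339, -0.2637, 0.4048]
tool_rot: [1.277, 2.87, -0.0]
ft_force: [-1.0, 0.2, -0.0]
grip_width: 0.0853
finger_force: 0.0
[[-0.669  0.743  0.   ]
 [ 0.743  0.669 -0.   ]
 [-0.     0.    -1.   ]] [ 0.43391486 -0.26366813  0.40475104]
{'location': [0.4435, -0.284, 0.1326], 'p': 0.88} d [-0.0215 -0.0065  0.2722]
{'location': [0.6482, -0.4025, -0.0019], 'p': 0.53} d [-0.2465  0.0662  0.4067]
{'fx': 325.19226210127806, 'fy': 325.19226210127806, 'cx': 285.08216295045776, 'cy': 216.45183858127345, 'hand_eye': array([[ 4.62142632e-04, -9.62699764e-01, -2.70571528e-01,
         6.93586805e-02],
       [ 9.99999892e-01,  4.30427189e-04,  1.76553788e-04,
        -5.58974609e-04],
       [-5.35069479e-05, -2.70571580e-01,  9.62699858e-01,
         3.08739047e-02],
       [ 0.00000000e+00,  0.00000000e+00,  0.00000000e+00,
         1.00000000e+00]])}
1793 (array([ 0.43889853, -0.27864973]), np.float64(131.8471623174481), array([0.00301397, 0.03112038])) [ 0.40337742 -0.32882943  0.12503849] [ 0.48517442 -0.23996984  0.14180709]
```

```bash
python3 -m pendant '[[-0.0233,-0.006,0,0,0.0854],[0,0,0.045,0,0.0854],[0,0,0.045,0,0.0854],[0,0,0.025,0,0.0854],[0,0,0,0,0],[0,0,0,0,0],[0,0,0,0,0],[0,0,0,0,0],[0,0,0,0,0],[0,0,0,0,0]]' 80
python3 -m pendant '[[0,0,-0.02,0,0],[0,0,-0.04,0,0],[0,0,-0.04,0,0],[0,0,-0.025,0,0],[0,0,0,0,0]]'
python3 - <<'E'
from h import *
o,M=show(); p,d=arm.snapshot("scene"); X,C=cloud("scene",p,d)
y=(np.hypot(X[:,0]-.446,X[:,1]+.287)<.08)&(X[:,2]<.32)&(C[:,0]>C[:,2]*1.8)&(C[:,1]>90)&(X[:,2]>.08)
print(X[y].min(0),X[y].max(0),y.sum())
for x in arm.mark_of("scene","pail_bar")+arm.mark_of("side","pail_bar"): print(x)
cv2.imwrite("pics/s1.png",p[150:350,80:400,::-1])
E
```

```text
time_s: 6.95
tcp_pos: [0.4452, -0.2852, 0.2906]
tool_rot: [1.276, 2.869, -0.001]
ft_force: [-1.9, -0.6, 9.9]
grip_width: 0.0075
finger_force: 78.2
time_s: 7.58
tcp_pos: [0.4452, -0.2851, 0.4164]
tool_rot: [1.275, 2.867, -0.002]
ft_force: [0.0, 0.7, -2.5]
grip_width: 0.0074
finger_force: 78.3
[ 0.39991874 -0.32578453  0.12631842] [ 0.49499994 -0.23933228  0.31246142] 915
{'location': [0.6576, -0.2394, 0.1322], 'p': 0.96}
{'location': [0.4488, -0.286, 0.2605], 'p': 0.73}
{'location': [0.6614, -0.2438, 0.1352], 'p': 0.7}
{'location': [0.4476, -0.2873, 0.1335], 'p': 0.55}
```

View pics/s1.png

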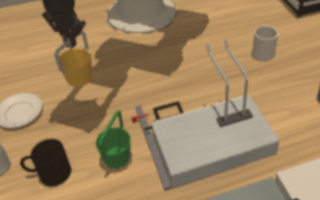

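```bash
python3 -m pendant '[[0,0,0,0.1468,0],[0,0,0,0.1468,0],[0,0,0,0.1468,0],[0,0,0,0.1468,0],[0,0,0,0.1468,0],[0,0,0,0,0]]'
python3 -m pendant '[[0.02,0,0,0,0],[0.04,0,0,0,0],[0.05,0,0,0,0],[0.055,0,0,0,0],[0.055,0,0,0,0],[0.055,0,0,0,0],[0.05,0,0,0,0],[0.035,0,0,0,0],[0.016,0,0,0,0],[0,0,0,0,0]]'
python3 -m pendant '[[0,0.02,0,0,0],[0,0.02,0,0,0],[0,0.01,0,0,0],[0,0,0,0,0],[0,0,0,0,0]]'
python3 - <<'E'
from h import *
o,M=show(); print(o["tcp_pos"],M.round(3))
for c in("scene","side"):
    p,d=arm.snapshot(c); cv2.imwrite(f"pics/{c}2.png",p[:,:,::-1]); X,C=cloud(c,p,d)
    for n in("pail_bar","hook_tips","hook_seat"): print(c,n,[(x["location"],x["p"]) for x in arm.mark_of(c,n)[:2]])
    t=np.array(o["tcp_pos"]); b=(abs(X[:,0]-t[0])<.03)&(abs(X[:,1]-t[1])<.07)&(X[:,2]>.2)&(X[:,2]<.29)
    for z in(.21,.22,.23,.24):
        k=b&(abs(X[:,2]-z)<.005); L=X[k&(X[:,1]<t[1]-.035)]; H=X[k&(X[:,1]>t[1]+.035)]; print(z,L.mean(0),H.mean(0),len(L),len(H))
E
```

```text
time_s: 8.48
tcp_pos: [0.4449, -0.2849, 0.4135]
tool_rot: [-2.219, -2.221, 0.0]
ft_force: [1.0, -0.5, -1.8]
grip_width: 0.007
finger_force: 78.3
time_s: 9.72
tcp_pos: [0.4446, 0.0917, 0.4145]
tool_rot: [-2.218, -2.225, 0.001]
ft_force: [-0.1, -0.8, -1.2]
grip_width: 0.0069
finger_force: 78.2
time_s: 10.35
tcp_pos: [0.4944, 0.0907, 0.4146]
tool_rot: [-2.221, -2.221, 0.001]
ft_force: [0.6, -0.8, -2.5]
grip_width: 0.0071
finger_force: 78.2
[0.49435492 0.09074345 0.41455003] [[-0.     1.    -0.001]
 [ 1.     0.    -0.   ]
 [-0.    -0.001 -1.   ]]
scene pail_bar [([0.4967, 0.0893, 0.2595], 0.82), ([0.6598, -0.2429, 0.1326], 0.75)]
scene hook_tips [([0.5543, 0.0907, 0.2293], 0.6)]
scene hook_seat [([0.5846, 0.0924, 0.2192], 0.96), ([0.6495, -0.4012, -0.0022], 0.57)]
0.21 [0.49699666 0.03690659 0.2096663 ] [0.49885294 0.14513173 0.21130855] 8 8
0.22 [0.49670228 0.03697302 0.22047432] [0.49747456 0.14418262 0.21957249] 9 7
0.23 [0.49792002 0.03652482 0.22983131] [0.49816006 0.14396751 0.22955006] 10 9
0.24 [0.4979194  0.03617849 0.24002335] [0.49791015 0.14471776 0.24009619] 12 9
side pail_bar [([0.501, 0.0899, 0.2537], 0.74), ([0.4942, 0.0933, 0.1256], 0.65)]
side hook_tips [([0.5583, 0.0924, 0.2297], 0.82)]
side hook_seat [([0.587, 0.0908, 0.2212], 0.76)]
0.21 [0.49433492 0.03233578 0.20948386] [nan nan nan] 8 0
0.22 [0.49374478 0.03227909 0.22062512] [nan nan nan] 8 0
0.23 [0.49513552 0.03355984 0.23070912] [nan nan nan] 9 0
0.24 [0.49409064 0.03363284 0.24057427] [nan nan nan] 6 0<stdin>:8: RuntimeWarning: Mean of empty slice.
  ret = um.true_divide(
```

View pics/scene2.png

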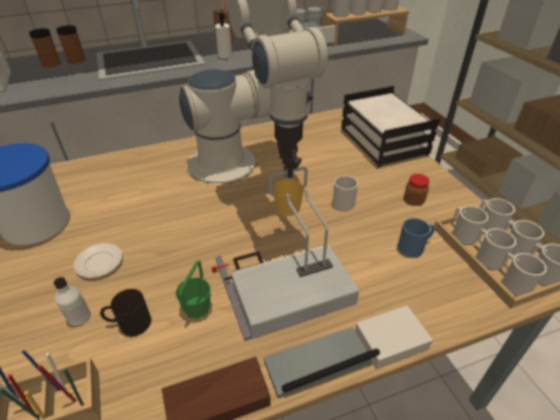

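```bash
python3 -m pendant '[[0.001,0.015,0,0,0],[0,0.025,0,0,0],[0,0.025,0,0,0],[0,0.02,0,0,0],[0,0.01,0,0,0],[0,0,0,0,0],[0,0,0,0,0]]'
python3 -m pendant '[[0,0,0.01,0,0],[0,0,0.01,0,0],[0,0,0.01,0,0],[0,0,0.004,0,0],[0,0,0.002,0,0],[0,0,0,0,0]]'
python3 -m pendant '[[0,0,0.002,0,0],[0,0,0.001,0,0],[0,0,0,0,0]]'
python3 - <<'E'
from h import *
for c in("scene","side"):
    p,d=arm.snapshot(c); cv2.imwrite(f"pics/{c}3.png",p[:,:,::-1])
    for n in("pail_bar","hook_seat"): print(c,n,[(x["location"],x["p"]) for x in arm.mark_of(c,n)[:2]])
    if c=="scene": a=p[130:280,210:410]
cv2.imwrite("pics/c3.png",cv2.resize(np.hstack([a,p[130:280,260:460]]),None,fx=2,fy=2)[:,:,::-1])
E
```

```text
time_s: 11.62
tcp_pos: [0.5895, 0.0921, 0.4146]
tool_rot: [-2.221, -2.221, 0.001]
ft_force: [-0.1, -0.6, -2.4]
grip_width: 0.0075
finger_force: 78.3
time_s: 12.38
tcp_pos: [0.59, 0.0921, 0.3787]
tool_rot: [2.221, 2.222, 0.0]
ft_force: [-0.4, 0.2, -1.8]
grip_width: 0.0072
finger_force: 78.3
time_s: 12.75
tcp_pos: [0.59, 0.0921, 0.3756]
tool_rot: [2.221, 2.222, -0.0]
ft_force: [0.7, -0.7, -0.8]
grip_width: 0.0072
finger_force: 78.3
scene pail_bar [([0.6591, -0.2402, 0.1341], 0.88), ([0.5934, 0.0944, 0.2177], 0.75)]
scene hook_seat [([0.5849, 0.0899, 0.22], 0.81)]
side pail_bar [([0.5937, 0.093, 0.2204], 0.89), ([0.6595, -0.2437, 0.134], 0.7)]
side hook_seat [([0.5907, 0.0909, 0.2185], 0.95), ([0.6167, -0.1459, 0.0319], 0.6)]
```

View pics/c3.png

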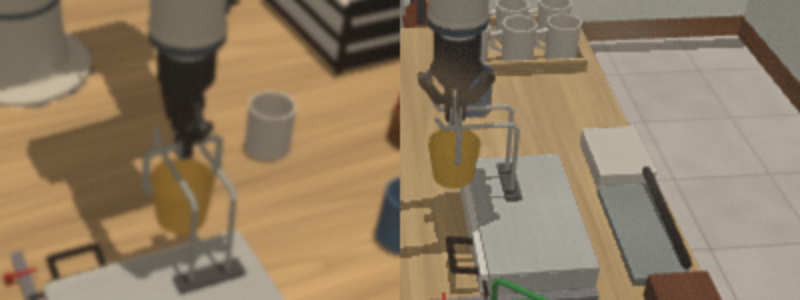

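The bar lies across both prongs with its legs outside them, in both views: around (185,145) in the scene crop and (455,120) in the side crop. I'll lower slightly and release.

```bash
python3 -m pendant '[[0,0,0.001,0,0],[0,0,0,0,0],[0,0,0,0,0.04],[0,0,0,0,0.04],[0,0,0,0,0.04],[0,0,0,0,0.04],[0,0,0,0,0.04]]' 20
python3 -m pendant '[[0,0,-0.02,0,0.04],[0,0,-0.04,0,0.04],[0,0,-0.04,0,0.04],[0,0,0,0,0.04],[0,0,0,0,0.04],[0,0,0,0,0.04],[0,0,0,0,0.04],[0,0,0,0,0.04]]'
python3 - <<'E'
from h import *
for c in("scene","side"):
    p,d=arm.snapshot(c)
    for n in("pail_bar","pail","hook_seat","tray_handle","tray_pointer","mark_line"): print(c,n,[(x["location"],x["p"]) for x in arm.mark_of(c,n)[:2]])
    if c=="scene": a=p[130:280,210:410]
cv2.imwrite("pics/c4.png",cv2.resize(np.hstack([a,p[130:280,260:460]]),None,fx=2,fy=2)[:,:,::-1])
E
```

```text
time_s: 13.92
tcp_pos: [0.59, 0.0921, 0.3746]
tool_rot: [-2.221, -2.222, 0.0]
ft_force: [0.3, 0.1, 0.5]
grip_width: 0.0404
finger_force: 0.0
time_s: 14.92
tcp_pos: [0.59, 0.0921, 0.4743]
tool_rot: [-2.221, -2.221, 0.001]
ft_force: [-0.6, 0.4, 0.6]
grip_width: 0.0396
finger_force: 0.0
scene pail_bar [([0.5944, 0.0933, 0.2207], 0.89), ([0.5879, 0.0908, 0.0797], 0.67)]
scene pail [([0.5905, 0.0936, 0.0792], 0.87), ([0.6639, -0.2396, 0.0022], 0.69)]
scene hook_seat [([0.5857, 0.0923, 0.2201], 0.84)]
scene tray_handle [([0.5737, -0.0681, 0.0442], 0.54)]
scene tray_pointer [([0.6172, -0.1457, 0.0336], 0.51)]
scene mark_line [([0.5502, -0.1439, 0.0191], 0.54), ([0.6771, 0.4292, 0.0022], 0.43)]
side pail_bar [([0.6583, -0.2424, 0.1382], 0.65)]
side pail [([0.5911, 0.0936, 0.0872], 0.97), ([0.6605, -0.2375, 0.0018], 0.58)]
side hook_seat [([0.5897, 0.092, 0.2183], 0.78)]
side tray_handle [([0.5694, -0.0683, 0.0485], 0.63)]
side tray_pointer []
side mark_line [([0.5503, -0.1425, 0.0176], 0.61), ([0.5719, -0.5449, -0.0003], 0.5)]
```

View pics/c4.png

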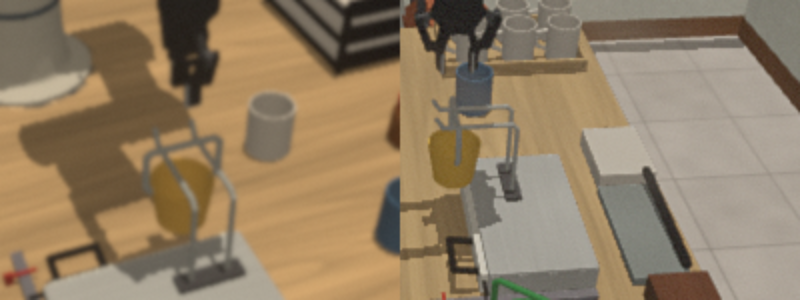

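The pail hangs free on both prongs (scene crop 185,170; side crop 455,150). On to the tray.

```bash
python3 -m pendant '[[-0.03,0,0,0,0.04],[-0.05,-0.018,0,0,0.04],[-0.05,0,0,0,0.04],[-0.03,0,0.03,0,0.04],[0,0,0.05,0,0.04],[0,0,0.05,0,0.04],[0,0,0.015,0,0.04],[0,0,0,0,0.04],[0,0,0,0,0.04]]'
python3 - <<'E'
from h import *
o,M=show(); p,d=arm.snapshot("wrist"); cv2.imwrite("pics/w5.png",p[:,:,::-1])
for n in("tray_handle","tray_pointer","mark_line"): print(n,[(x["location"],x["p"]) for x in arm.mark_of("wrist",n)[:2]])
E
```

```text
time_s: 16.75
tcp_pos: [0.5727, -0.068, 0.3315]
tool_rot: [2.219, 2.22, 0.002]
ft_force: [0.3, -0.1, 0.4]
grip_width: 0.0402
finger_force: 0.0
tray_handle [([0.5649, -0.0701, 0.0469], 0.7)]
tray_pointer []
mark_line [([0.5503, -0.1416, 0.015], 0.66)]
```

View pics/w5.png

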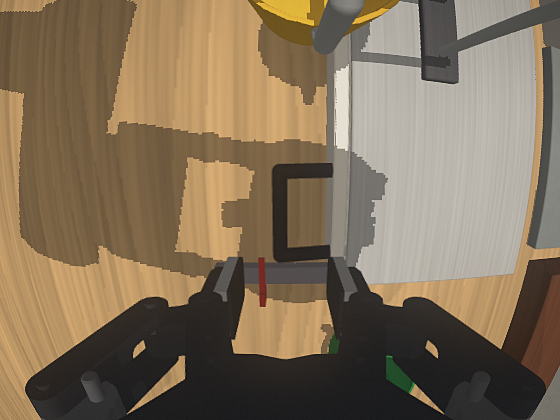

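The black handle bar shows at column 280, slightly to the -x side of the tool, and the red mark is at (262,282). I'll shift by -4 mm and descend.

```bash
python3 -m pendant '[[0,-0.004,0.03,0,0.04],[0,0,0.035,0,0.04],[0,0,0.03,0,0.04],[0,0,0.02,0,0.04],[0,0,0.0115,0,0.04],[0,0,0,0,0],[0,0,0,0,0],[0,0,0,0,0],[0,0,0,0,0],[0,0,0,0,0]]' 80
python3 -m pendant '[[0,-0.005,0,0,0],[0,-0.01,0,0,0],[0,-0.01,0,0,0],[0,-0.01,0,0,0],[0,-0.01,0,0,0],[0,-0.01,0,0,0],[0,-0.007,0,0,0],[0,0,0,0,0],[0,0,0,0,0]]'
python3 - <<'E'
from h import *
for c in("scene","side","wrist"):
    p,d=arm.snapshot(c)
    for n in("tray_handle","tray_pointer","mark_line","pail_bar"): print(c,n,[(x["location"],x["p"]) for x in arm.mark_of(c,n)[:2]])
    if c=="scene": a=p[200:320,160:320]
    if c=="side": b=p[200:320,260:420]
cv2.imwrite("pics/c6.png",cv2.resize(np.hstack([a,b]),None,fx=2.5,fy=2.5,interpolation=cv2.INTER_CUBIC)[:,:,::-1])
cv2.imwrite("pics/w6.png",p[:,:,::-1])
E
```

```text
time_s: 18.2
tcp_pos: [0.5685, -0.068, 0.204]
tool_rot: [2.22, 2.221, 0.002]
ft_force: [1.9, 2.1, 6.2]
grip_width: 0.0094
finger_force: 78.8
time_s: 19.32
tcp_pos: [0.5069, -0.0682, 0.204]
tool_rot: [2.219, 2.22, 0.002]
ft_force: [5.7, 1.3, 6.7]
grip_width: 0.0092
finger_force: 79.0
scene tray_handle [([0.5128, -0.0664, 0.046], 0.85)]
scene tray_pointer [([0.5553, -0.1467, 0.0311], 0.6)]
scene mark_line [([0.4684, 0.5801, 0.002], 0.74), ([0.5517, 0.0909, 0.2324], 0.64)]
scene pail_bar [([0.6579, -0.2407, 0.135], 0.96), ([0.5941, 0.0922, 0.2172], 0.74)]
side tray_handle [([0.5085, -0.069, 0.0521], 0.75)]
side tray_pointer [([0.5564, -0.1471, 0.0338], 0.67)]
side mark_line [([0.5537, -0.1424, 0.017], 0.4)]
side pail_bar [([0.5941, 0.0931, 0.2176], 0.67), ([0.6615, -0.2429, 0.1317], 0.67)]
wrist tray_handle [([0.5066, -0.0672, 0.0473], 0.71)]
wrist tray_pointer [([0.6231, 0.0243, -0.0036], 0.27)]
wrist mark_line []
wrist pail_bar []
```

View pics/c6.png

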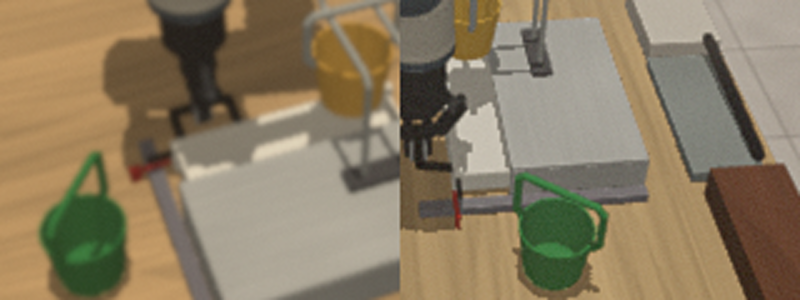

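The tray is out, and the pointer nearly covers the red mark (scene crop 150,155; side crop 458,200). I'll measure the offset from depth.

Run:
```python
from h import *
for c in("scene","side"):
    p,d=arm.snapshot(c); X,C=cloud(c,p,d); C=C.astype(int)
    g=(abs(X[:,0]-.555)<.03)&(X[:,1]<-.135)&(X[:,1]>-.185)&(X[:,2]<.045)
    r=g&(C[:,0]>2*C[:,1])&(C[:,0]>60)
    k=g&(C.max(1)<75)&(X[:,2]>.026)&~r
    for n,s in(("red",r),("ptr",k)):
        Q=X[s]; print(c,n,len(Q),np.round(np.median(Q,0),4),np.round([Q[:,0].min(),Q[:,0].max(),Q[:,1].min(),Q[:,1].max(),Q[:,2].max()],4)) if len(Q) else print(c,n,0)
    s=g&(X[:,2]>.028); Q=X[s]; print("high",len(Q),np.c_[Q,C[s]].round(3)[:14].tolist())
    for n in("tray_pointer","mark_line"): print(n,[(x["location"],x["p"]) for x in arm.mark_of(c,n)[:2]])
```

```text
scene red 28 [ 0.553  -0.1585  0.0153] [ 0.5481  0.5577 -0.1675 -0.1368  0.0245]
scene ptr 13 [ 0.5569 -0.1407  0.0364] [ 0.552   0.5612 -0.1459 -0.1356  0.039 ]
high 13 [[0.552, -0.138, 0.037, 62.0, 55.0, 49.0], [0.555, -0.136, 0.039, 68.0, 59.0, 49.0], [0.553, -0.144, 0.035, 60.0, 54.0, 50.0], [0.557, -0.142, 0.039, 53.0, 48.0, 44.0], [0.556, -0.139, 0.036, 51.0, 44.0, 39.0], [0.557, -0.136, 0.037, 51.0, 45.0, 36.0], [0.558, -0.146, 0.038, 54.0, 48.0, 43.0], [0.559, -0.143, 0.037, 50.0, 44.0, 38.0], [0.558, -0.14, 0.035, 49.0, 40.0, 34.0], [0.556, -0.137, 0.032, 51.0, 38.0, 33.0], [0.557, -0.146, 0.032, 62.0, 46.0, 41.0], [0.557, -0.143, 0.031, 57.0, 40.0, 33.0], [0.561, -0.141, 0.034, 62.0, 39.0, 35.0]]
tray_pointer [([0.5558, -0.1454, 0.031], 0.7), ([0.4006, 0.3352, 0.0004], 0.15)]
mark_line [([0.5508, -0.1443, 0.0178], 0.51)]
side red 22 [ 0.5495 -0.1649  0.0178] [ 0.547   0.5519 -0.1725 -0.1356  0.0234]
side ptr 10 [ 0.5546 -0.1446  0.0352] [ 0.5523  0.5569 -0.1491 -0.1351  0.0385]
high 10 [[0.554, -0.135, 0.035, 44.0, 36.0, 35.0], [0.557, -0.135, 0.035, 72.0, 69.0, 62.0], [0.553, -0.142, 0.038, 43.0, 31.0, 24.0], [0.556, -0.141, 0.037, 58.0, 54.0, 42.0], [0.553, -0.144, 0.036, 46.0, 33.0, 25.0], [0.556, -0.145, 0.036, 47.0, 44.0, 34.0], [0.552, -0.148, 0.035, 58.0, 48.0, 40.0], [0.556, -0.145, 0.031, 64.0, 52.0, 39.0], [0.552, -0.148, 0.03, 67.0, 59.0, 55.0], [0.555, -0.149, 0.032, 65.0, 66.0, 60.0]]
tray_pointer [([0.555, -0.1461, 0.0334], 0.91)]
mark_line [([0.55, -0.1453, 0.0118], 0.61)]
```

```bash
python3 -m pendant '[[0,-0.0025,0,0,0],[0,-0.002,0,0,0],[0,0,0,0,0],[0,0,0,0,0],[0,0,0,0,0],[0,0,0,0,0],[0,0,0,0,0],[0,0,0,0,0]]'
python3 - <<'E'
from h import *
for c in("scene","side"):
    p,d=arm.snapshot(c); X,C=cloud(c,p,d); C=C.astype(int)
    g=(abs(X[:,0]-.555)<.03)&(X[:,1]<-.135)&(X[:,1]>-.185)&(X[:,2]<.045)
    r=g&(C[:,0]>2*C[:,1])&(C[:,0]>60); k=g&(C.max(1)<75)&(X[:,2]>.028)&~r
    print(c,[(np.median(X[s][:,0]).round(4),s.sum()) for s in(r,k)])
    for n in("tray_pointer","mark_line","pail_bar"): print(n,[(x["location"],x["p"]) for x in arm.mark_of(c,n)[:2]])
    if c=="scene": a=p[200:320,160:320]
    if c=="side": b=p[200:320,260:420]
cv2.imwrite("pics/c7.png",cv2.resize(np.hstack([a,b]),None,fx=2.5,fy=2.5,interpolation=cv2.INTER_CUBIC)[:,:,::-1])
E
```

```text
time_s: 21.38
tcp_pos: [0.5025, -0.0682, 0.204]
tool_rot: [2.219, 2.22, 0.003]
ft_force: [5.4, 0.2, 4.8]
grip_width: 0.0095
finger_force: 78.9
scene [(np.float64(0.5523), np.int64(27)), (np.float64(0.552), np.int64(13))]
tray_pointer [([0.5525, -0.1435, 0.0311], 0.94)]
mark_line [([0.5513, -0.146, 0.0162], 0.42)]
pail_bar [([0.5934, 0.0937, 0.22], 0.77), ([0.6597, -0.241, 0.1358], 0.68)]
side [(np.float64(0.5494), np.int64(20)), (np.float64(0.5496), np.int64(6))]
tray_pointer [([0.5499, -0.144, 0.0321], 0.72)]
mark_line [([0.5602, 0.0913, 0.2325], 0.61), ([0.5497, -0.144, 0.015], 0.43)]
pail_bar [([0.5587, 0.0927, 0.2328], 0.64), ([0.593, 0.0918, 0.2191], 0.58)]
```

View pics/c7.png

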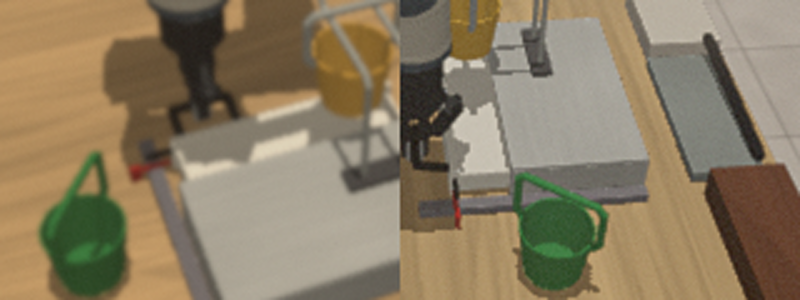

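The pointer sits over the red mark (scene crop 150,155; side crop 457,195), within about 1 mm in both cameras, and the pail still hangs. Handing in.

```bash
python3 -c "
from rig import arm
print(arm.finish_job())"
```

```text
the job is handed in; nothing more can be done
None
```

I hung the pail on the forked hook and let go. The tray is held out with its pointer within about 1 mm of the red mark by my camera measurements. I handed the job in after about 21 s of robot time, but the hand-in returned no verdict.

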